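# Move the backup drives to the other rack in the same order

### The job

The four backup drives are used in rotation, so their order must not change: move them from the plywood stand to the white steel rack, one to a bay, in the same left-to-right order (as seen from the robot) in which they stand now. Each must end standing upright on its long edge inside its bay, set down rather than dropped, and let go. Do not shove the mug, the speaker or the mouse about.

Things in the scene. Friction and masses are not known exactly. Their poses are not given: they have to be found in the camera images.
- stand: Fixed plywood stand, 170 x 246 mm, holds the drives at the start. Four open-topped bays in a row along its y, centres at y = +90, +30, -30, -90 mm (+y = left seen from the robot). Origin: on the table under the middle of the row. Bay floor 10 mm up; partitions 6 mm thick, tops 40 mm up; low ledge on the robot's side and far rail under 25 mm. Yaw within 0.3 rad.
- rack: Fixed white steel rack, 158 x 250 mm, empty: the target. Four open-topped bays in a row along its y, centres at x = 0, y = +90, +30, -30, -90 mm (+y = left seen from the robot), each 54 wide (y), 150 deep (x). Origin: on the table under its centre. Bay floor 12 mm up; wire bows between bays 6 mm thick, tops 42 mm up; end cheeks 42, lips 24 mm. Left or right of the stand, yaw within 0.3 rad.
- drive_red: Loose portable hard drive, red bumper, grey metal side panels, 125 long (x) x 24 thick (y) x 86 mm high (z), about 0.28 kg, upright on its long edge in a bay of the stand, length across the row, neighbours 60 mm apart centre to centre. Origin: centre of its underside. Pinch over the thickness from above, near the top, fingertips above the partitions.
- drive_yellow: Loose portable hard drive, yellow bumper, grey metal side panels, 125 long (x) x 24 thick (y) x 86 mm high (z), about 0.28 kg, upright on its long edge in a bay of the stand, length across the row, neighbours 60 mm apart centre to centre. Origin: centre of its underside. Pinch over the thickness from above, near the top, fingertips above the partitions.
- drive_green: Loose portable hard drive, green bumper, grey metal side panels, 125 long (x) x 24 thick (y) x 86 mm high (z), about 0.28 kg, upright on its long edge in a bay of the stand, length across the row, neighbours 60 mm apart centre to centre. Origin: centre of its underside. Pinch over the thickness from above, near the top, fingertips above the partitions.
- drive_blue: Loose portable hard drive, blue bumper, grey metal side panels, 125 long (x) x 24 thick (y) x 86 mm high (z), about 0.28 kg, upright on its long edge in a bay of the stand, length across the row, neighbours 60 mm apart centre to centre. Origin: centre of its underside. Pinch over the thickness from above, near the top, fingertips above the partitions.
- label_red: Fixed flat red label card, 15 x 40 x 2 mm, on the stand's ledge on the robot's side of the bay where the red drive starts, 82 mm to -x of the bay's centre. It stays and still shows the old order when the drives have gone. Origin: centre of its underside.
- label_yellow: Fixed flat yellow label card, 15 x 40 x 2 mm, on the stand's ledge on the robot's side of the bay where the yellow drive starts, 82 mm to -x of the bay's centre. It stays and still shows the old order when the drives have gone. Origin: centre of its underside.
- label_green: Fixed flat green label card, 15 x 40 x 2 mm, on the stand's ledge on the robot's side of the bay where the green drive starts, 82 mm to -x of the bay's centre. It stays and still shows the old order when the drives have gone. Origin: centre of its underside.
- label_blue: Fixed flat blue label card, 15 x 40 x 2 mm, on the stand's ledge on the robot's side of the bay where the blue drive starts, 82 mm to -x of the bay's centre. It stays and still shows the old order when the drives have gone. Origin: centre of its underside.
- mug: Bystander: white mug, 80 mm across, 92 mm high, loose, beyond the racks. Origin: centre of its underside.
- speaker: Bystander: flat black round speaker, 96 mm across, 36 mm high, loose, to the left. Origin: centre of its underside.
- mouse: Bystander: white computer mouse, 108 x 58 x 29 mm, loose, to the right. Origin: centre of its underside.

How it is judged:
By the outcome, as a careful person would: the job done as asked, in the order asked, and still so for the second after the job is handed in, with the robot touching nothing.
It also fails if it takes over 118 s, if anything falls off the work surface, if the arm or the gripper's body presses on something with over 40 N, if the wrist force passes 120 N, or if a joint passes its speed limit or range.

### The arm

A 6-joint arm with a two-finger parallel gripper is mounted at the origin on the work surface. World frame = base frame: x ahead of the robot, y to its left, z up, the work surface at z = 0. Lengths are in m, angles in rad, forces in N, time in s.
With the tool pointing down it reaches from about 0.425 to 0.95 m from the base axis. Payload 3.5 kg.
Tool frame: the origin (TCP) lies at the centre of the arm's flange, where the gripper is bolted on; the fingertips stand 173 mm ahead of it and the grasp point (between the pads) lies 155 mm ahead of it; z points along the fingers, y is the line along which they close (so a half turn about z gives the same grasp; the last joint's range is limited). The gripper opens to 85 mm and grips with 20 to 120 N. Pads are 22 mm wide; open, the fingers measure 114 mm over their backs; the gripper's body (76 mm by 85 mm) begins 54 mm behind the grasp point. The pads swing forward as they close: fully open they stand 13 mm farther back than shut.
Start: joints at [-1.393, 0.286, 1.577, -0, 1.279, -0.15], TCP at [0.217, -0.639, 0.405] pointing down, gripper open.
Joint ranges: [-2.77, 2.77], [-0.9, 2.22], [0.21, 2.48], [-1.53, 4.67], [0.24, 2.81], [-2.84, 2.84]. Speed limits (rad/s): [2.79, 2.79, 3.14, 3.14, 3.14, 3.14].

### API

Orientations are given as [roll, pitch, yaw] about the fixed x, y, z axes, in that order (R = Rz(yaw) Ry(pitch) Rx(roll)).
In Python, from rig import bot, open_gripper, gripper_close, status, grab_frame, camera_info, order gives the robot as it stands. The module is installed in compiled form; this text tells all that it offers. Calls block until the motion is done:
- bot.reach(position, orientation): joint-space move of the TCP to a pose.
- bot.move_straight(position, attitude=None, velocity=0.15, f_stop=None): straight line of the TCP; attitude=None keeps the orientation; velocity is the mean speed in m/s. With f_stop (N) it stops when the force on the tool has changed by that much, and returns True; else False.
- bot.move_j(angles): joint-space move.
- open_gripper() and gripper_close(): open the fingers fully, or close them until they stop; the grip force is fixed at half the most.
- bot.dwell(seconds).
- bot.solve_ik(position, orientation): joint angles nearest the present ones, or None.
- status.observe(): the state.
- grab_frame(name): name is "scene" or "top"; returns the picture (420x560x3 uint8, red, green, blue); there is no depth.
- camera_info(name): a dict with "fx", "fy", "cx", "cy" (pixels), "distortion" ([k1, k2, p1, p2, k3] as OpenCV has them; the pictures are not rectified), "origin" and "rotation" of the camera in the world. Camera axes: x right, y up, looking along -z (the intrinsics and any distortion apply to the point x, -y, -z); pixel columns grow to the right and rows downward; lengths in m; the calibration is good to about 2 mm. A picture is of the moment at which its call begins. camera_info takes no time and is no camera call.
A pose or a line that the arm cannot do raises bot.IKError and nothing moves.
- order.close_job(): hands the job in; it is judged then, once.
The state is a dict: "time_s": time; "joint_pos": joint angles; "joint_vel": joint speeds; "effort": joint torques, N m; "tcp_pos": TCP position; "eef_rot": TCP orientation; "contact_force": force on the tool from outside, world axes, zero at the start; "wrist_torque": the same for the moment, N m; "opening": finger opening in m; "finger_force": force on a finger pad.
Only numpy, scipy, OpenCV 4.12 (cv2) and the standard library are available. Lean on these libraries where they do the work, as an engineer would, in place of code of your own. Each camera call takes 0.05 s, during which the arm holds its last target. There are 200 camera calls.

## Working session

There is one attempt and no reset: what is moved stays moved. The work goes in short steps, each a Python script; the robot and the scene stay as the last script left them, time stands still between calls to the robot, and variables do not carry over. Pictures are saved under pics/ and viewed, at most 14 in all, crops included, and the job is handed in when it is done.

```bash
mkdir -p pics
python3 - <<'E'
from rig import *
import cv2
for n in("scene","top"):
    cv2.imwrite(f"pics/{n}0.png",cv2.resize(grab_frame(n)[:,:,::-1],(800,600),interpolation=cv2.INTER_CUBIC)); print(camera_info(n))
print(status.observe())
E
```

```text
{'fx': 383.5518174401822, 'fy': 383.5518174401822, 'cx': 273.2592229614537, 'cy': 202.66767796940923, 'distortion': array([-0.05659545,  0.        ,  0.        ,  0.        ,  0.        ]), 'origin': array([0.97829829, 0.67822284, 0.79557799]), 'rotation': array([ 0.80767336, -0.016234  ,  2.69357407])}
{'fx': 469.5401331777029, 'fy': 469.5401331777029, 'cx': 273.200972426495, 'cy': 206.88297148251877, 'distortion': array([0.02352922, 0.        , 0.        , 0.        , 0.        ]), 'origin': array([0.48598161, 0.0089939 , 1.26897136]), 'rotation': array([ 0.09749109, -0.01239189, -1.5655317 ])}
{'time_s': 0.1, 'joint_pos': array([-1.39299419e+00,  2.87129093e-01,  1.57804118e+00, -2.64450749e-06,
        1.27861135e+00, -1.50009279e-01]), 'joint_vel': array([ 0.00016022, -0.00076015, -0.0031308 ,  0.00216718, -0.00242328,
       -0.00060094]), 'effort': array([ 1.56127528e-03, -4.07298052e+01, -2.93700296e+01, -1.00817174e-04,
        3.43009699e-03,  1.34595012e-06]), 'tcp_pos': array([ 0.21731248, -0.63882371,  0.40344468]), 'eef_rot': array([-3.13942789e+00, -3.24633227e-04,  3.27811832e-01]), 'contact_force': array([-0.48312793,  0.38922524,  0.2026388 ]), 'wrist_torque': array([ 0.00359798, -0.05059109, -0.03649824]), 'finger_force': 0.0, 'opening': 0.0851304254600548}
```

View pics/top0.png

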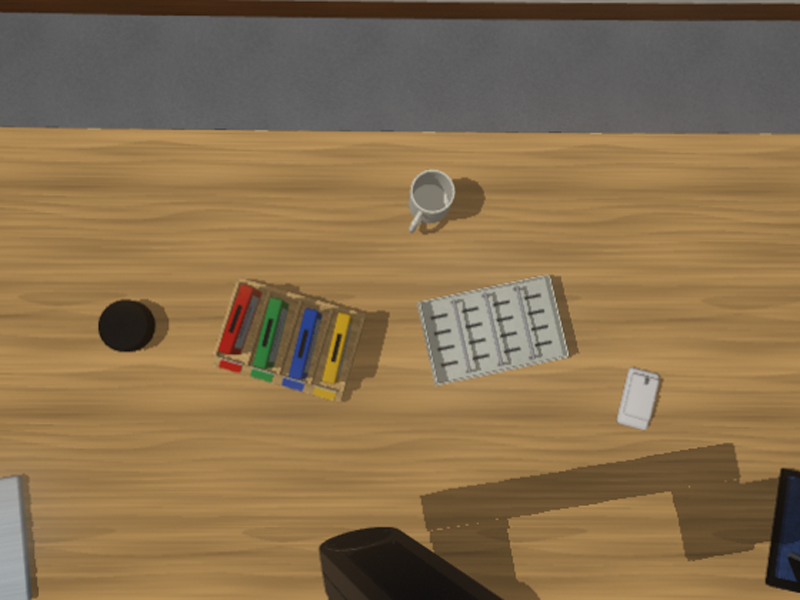

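View pics/scene0.png

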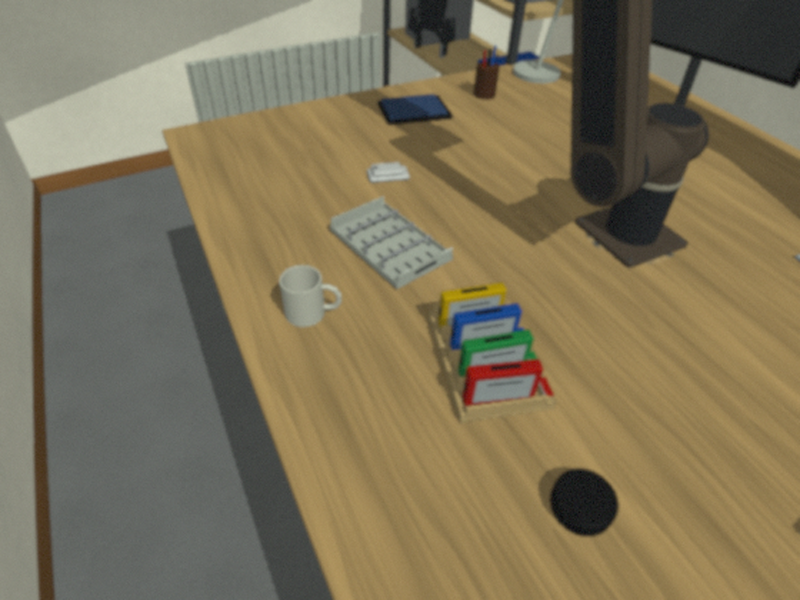

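The top view (up = +x, left = +y) shows the stand at left with red (237,320), green (268,333), blue (304,343) and yellow (337,347), left to right. The labels match. The empty rack is at right, centred around (495,328). I'll enlarge both for corner readings.

```bash
cat > h.py <<'E'
from rig import *
import cv2, numpy as np
from scipy.spatial.transform import Rotation as R
def cam(n):
    c=camera_info(n); return c,np.array([[c['fx'],0,c['cx']],[0,c['fy'],c['cy']],[0,0,1]]),R.from_euler('xyz',c['rotation']).as_matrix()
def proj(n,P):
    c,K,M=cam(n); p=(np.atleast_2d(P)-c['origin'])@M*[1,-1,-1]
    return cv2.projectPoints(p,np.zeros(3),np.zeros(3),K,c['distortion'])[0][:,0]
def ray(n,px,z):
    c,K,M=cam(n); u=cv2.undistortPoints(np.array(px,float).reshape(-1,1,2),K,c['distortion'])[:,0]
    d=np.c_[u[:,0],-u[:,1],-np.ones(len(u))]@M.T
    return c['origin']+d*((z-c['origin'][2])/d[:,2])[:,None]
def crop(n,x,y,w,h,s,f,img=None):
    i=grab_frame(n) if img is None else img
    cv2.imwrite(f,cv2.resize(i[y:y+h,x:x+w,::-1],None,fx=s,fy=s,interpolation=cv2.INTER_CUBIC))
E
python3 - <<'E'
from h import *
i=grab_frame("top")
crop("top",143,187,120,100,6,"pics/stand.png",i); crop("top",285,185,120,90,6,"pics/rack.png",i)
E
```

```text
(no output)
```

View pics/stand.png

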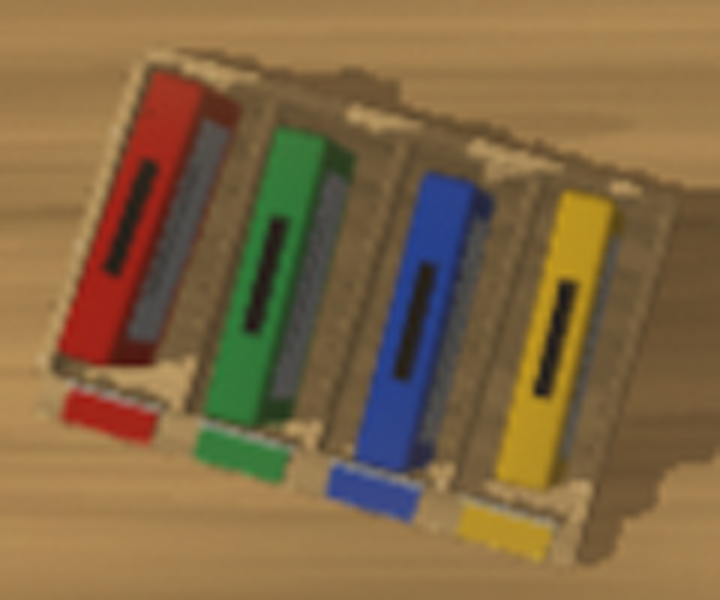

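View pics/rack.png

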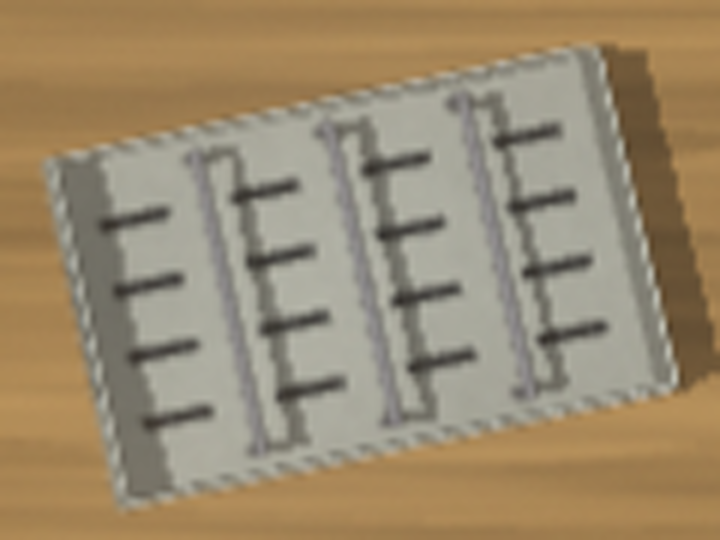

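The stand crop gives the top-face centres near the slots: red (131,217), green (267,274), blue (415,321), yellow (555,338). The rack crop gives the outer corners (45,158), (598,45), (678,388), (122,508), and the three bows, which start at (197,157), (327,130) and (459,101).

Run:
```python
from h import *
f=lambda p,o:(np.array(p,float)+.5)/6-.5+o
D=dict(red=[(152,70),(200,85),(107,365),(60,355),(131,217)],green=[(278,128),(325,136),(253,428),(207,415),(267,274)],
blue=[(424,173),(470,183),(403,470),(358,460),(415,321)],yellow=[(566,190),(612,198),(548,487),(498,480),(555,338)])
for k,v in D.items():
    P=ray("top",f(v,[143,187]),.096)[:,:2]; d=P[0]+P[1]-P[2]-P[3]
    print(k,P[:4].mean(0).round(4),P[4].round(4),"yaw",np.arctan2(d[1],d[0]).round(3),"len",np.hypot(*d)/2,"w",np.hypot(*(P[0]+P[3]-P[1]-P[2]))/2)
q=[(45,158),(598,45),(678,388),(122,508),(197,157),(260,447),(327,130),(391,420),(459,101),(525,390)]
P=ray("top",f(q,[285,185]),.042)[:,:2]
M=np.array([(79,125),(79,-125),(-79,-125),(-79,125),(66,60),(-66,60),(66,0),(-66,0),(66,-60),(-66,-60)])/1e3
def fit(M,P):
    a=M-M.mean(0);b=P-P.mean(0);t=np.arctan2((a[:,0]*b[:,1]-a[:,1]*b[:,0]).sum(),(a*b).sum())
    r=np.array([[np.cos(t),-np.sin(t)],[np.sin(t),np.cos(t)]]);o=P.mean(0)-r@M.mean(0)
    return t,o,((P-M@r.T-o)*1e3).round(1)
print(fit(M,P)); 
P=np.array([ray("top",f(v,[143,187]),.096)[:,:2].mean(0) for v in D.values()])
print(fit(np.array([(0,.09),(0,.03),(0,-.03),(0,-.09)]),P))
# scene cross-check: project tops into scene picture (800-wide coordinates)
print((proj("scene",np.c_[P,[.096]*4])*800/560).round(0))
for y in np.r_[-.35:.36:.35]: print(bot.solve_ik([.6,y,.26],[np.pi,0,0.27]))
```

```text
red [0.5589 0.2663] [0.5593 0.2659] yaw -0.288 len 0.12272446579598918 w 0.020410212782256677
green [0.5351 0.2095] [0.5359 0.2091] yaw -0.219 len 0.12307840676754415 w 0.019780848800211023
blue [0.5169 0.1479] [0.5168 0.1475] yaw -0.21 len 0.12150185293017228 w 0.019323472444531576
yellow [0.5101 0.0889] [0.5101 0.0894] yaw -0.212 len 0.1225595609228026 w 0.020142048067507447
(np.float64(0.21255229053308514), array([ 0.54609435, -0.19280486]), array([[-1.2, -1.2],
       [-2.5, -0. ],
       [ 2. ,  1.3],
       [ 1.6, -1.4],
       [-1.3, -1.5],
       [ 1.7, -0.5],
       [-1.7,  0.1],
       [ 1. ,  1.2],
       [-1.2,  0.6],
       [ 1.7,  1.5]]))
(np.float64(-0.2713920866076443), array([0.53031573, 0.17813949]), array([[ 4.5,  1.4],
       [-3.1,  2.4],
       [-5.4, -1.4],
       [ 3.9, -2.4]]))
[[506. 367.]
 [499. 338.]
 [488. 311.]
 [474. 290.]]
[-6.73849009e-01  4.66523090e-01  1.61959226e+00 -4.44089210e-16
  1.05547730e+00  6.26947318e-01]
[-1.68969553e-01  2.81678170e-01  1.86690996e+00 -4.44089210e-16
  9.93004520e-01  1.13182677e+00]
[ 3.82299888e-01  4.66523090e-01  1.61959226e+00 -4.44089210e-16
  1.05547730e+00  1.68309621e+00]
```

```bash
cat >> h.py <<'E'
D=dict(red=(.5591,.2661,-.285,.009,.099),green=(.5355,.2093,-.22,.009,.033),blue=(.5169,.1477,-.215,.009,-.033),yellow=(.5101,.0891,-.215,0,-.099))
RO=np.array([.5461,-.1928]); RY=.2125
ZP=.257; ZH=.40
def st(m):
    s=status.observe(); print(m,"t%.1f"%s['time_s'],"z%.4f"%s['tcp_pos'][2],"op%.4f"%s['opening'],"ff%.1f"%s['finger_force'],s['contact_force'].round(1))
def pick(k):
    x,y,a,o,_=D[k]; x-=np.sin(a)*o; y+=np.cos(a)*o; q=[np.pi,0,a]
    bot.reach([x,y,ZH],q); bot.move_straight([x,y,ZP],q,velocity=.12); st("down")
    gripper_close(); st("closed"); bot.move_straight([x,y,ZH],q,velocity=.12); st("up")
def place(k):
    o=D[k][4]; x=RO[0]-np.sin(RY)*o; y=RO[1]+np.cos(RY)*o; q=[np.pi,0,RY]
    bot.reach([x,y,ZH],q); bot.move_straight([x,y,ZP+.010],q,velocity=.12); bot.dwell(.3); st("near")
    print(bot.move_straight([x,y,ZP-.004],q,velocity=.015,f_stop=4)); st("set")
    open_gripper(); st("open"); bot.move_straight([x,y,ZH],q,velocity=.12)
E
python3 - <<'E'
from h import *
pick("red"); i=grab_frame("scene"); crop("scene",230,100,200,200,3,"pics/p1.png",i)
E
```

```text
down t4.9 z0.2582 op0.0853 ff0.0 [ 0.1 -0.6  0.9]
closed t5.5 z0.2575 op0.0226 ff58.5 [-1.5 -1.1  2.4]
up t6.8 z0.3986 op0.0226 ff57.8 [ 0.1 -0.7 -2.1]
```

View pics/p1.png

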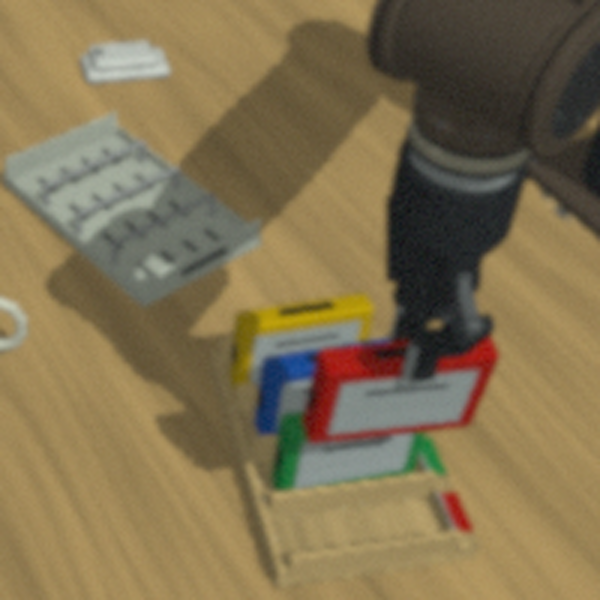

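Red is held and hangs level. Its centre is near crop (402,393). I'll check how far the grip is from the drive's middle before placing.

Run:
```python
from h import *
t=status.observe()['tcp_pos']; a=D["red"][2]
for dx in(-.0625,0,.0625):
  for dz in (.241,.155): print(dx,dz,((proj("scene",[t[0]+np.cos(a)*dx,t[1]+np.sin(a)*dx,dz])[0]-[230,100])*3).round(0))
```

```text
-0.0625 0.241 [498. 338.]
-0.0625 0.155 [471. 420.]
0 0.241 [412. 348.]
0 0.155 [390. 430.]
0.0625 0.241 [324. 357.]
0.0625 0.155 [308. 440.]
```

The prediction matches, so the grip is centred. Placing red.

Run:
```python
from h import *
place("red"); bot.reach([.5355,.2093,ZH],[np.pi,0,-.22]); i=grab_frame("top"); crop("top",285,175,120,100,6,"pics/r1.png",i); cv2.imwrite("pics/t1.png",i)
```

```text
near t9.8 z0.2675 op0.0227 ff57.8 [ 0.9  0.3 -2.6]
True
set t10.4 z0.2595 op0.0226 ff58.6 [ 0.1 -0.5  5.6]
open t11.1 z0.2577 op0.0852 ff0.0 [ 0.  -0.   0.2]
```

View pics/r1.png

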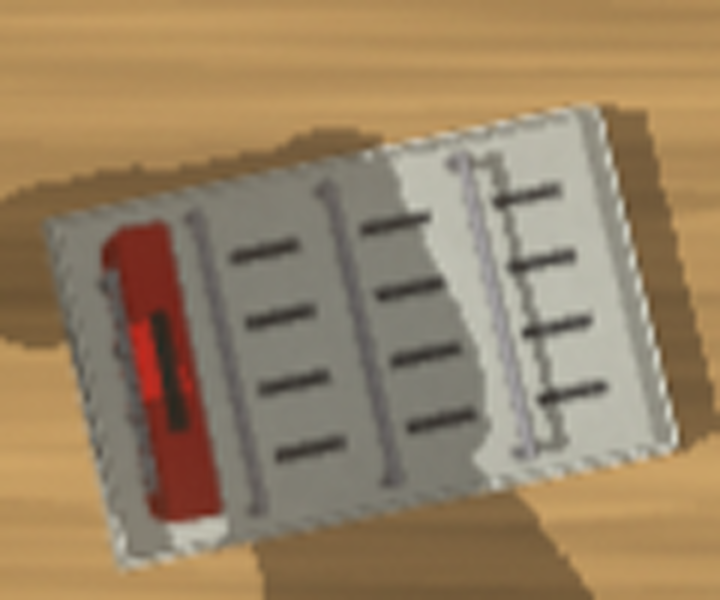

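Red stands upright in the left bay; its top slot is at (168,370). Green and blue next.

Run:
```python
from h import *
P=ray("top",[(168.5/6-.5+285,370.5/6-.5+175)],.098)[0,:2]-RO
c,s=np.cos(RY),np.sin(RY); print("red local",c*P[0]+s*P[1],-s*P[0]+c*P[1])
pick("green"); place("green"); pick("blue")
i=grab_frame("scene"); crop("scene",200,100,230,200,3,"pics/p2.png",i)
```

```text
red local 0.0008263567252135874 0.09120279045071451
down t15.2 z0.2580 op0.0856 ff0.0 [-0.6 -0.5  0.1]
closed t15.8 z0.2575 op0.0222 ff58.7 [-0.8 -1.   3.3]
up t17.1 z0.3987 op0.0225 ff58.1 [ 0.1 -0.7 -1.7]
near t20.1 z0.2675 op0.0225 ff58.0 [ 0.1  0.1 -2. ]
True
set t20.7 z0.2595 op0.0225 ff58.7 [-0.3 -0.4  4.4]
open t21.3 z0.2577 op0.0854 ff0.1 [ 0.2 -0.   0.2]
down t25.2 z0.2580 op0.0851 ff0.0 [ 0.1 -0.3  0.2]
closed t25.8 z0.2575 op0.0226 ff58.5 [-1.9 -2.   3.7]
up t27.1 z0.3987 op0.0227 ff58.0 [ 0.7 -0.1 -3.5]
```

View pics/p2.png

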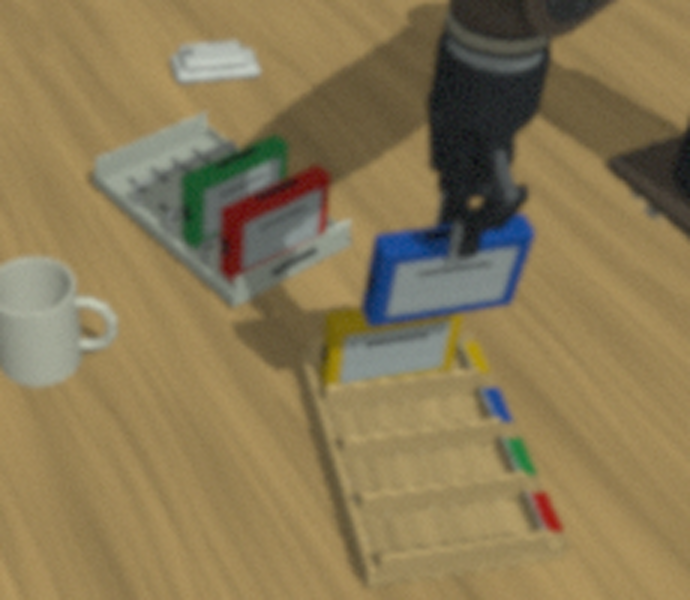

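Blue is held; red and green stand upright in the rack, with green next to red. I want a top check of their lateral positions, because red measured 8 mm off the intended spot.

Run:
```python
from h import *
i=grab_frame("top"); crop("top",285,175,120,100,6,"pics/r2.png",i)
a=lambda p:(proj("top",p)-[285,175]+.5)*6
c,s=np.cos(RY),np.sin(RY)
for y in(.099,.033):
  for x,z in((0,.098),(.0625,.098),(-.0625,.098),(-.0625,.012)):
    print(y,x,z,a([RO[0]+c*x-s*y,RO[1]+s*x+c*y,z])[0].round(0))
```

```text
0.099 0 0.098 [151. 376.]
0.099 0.0625 0.098 [119. 230.]
0.099 -0.0625 0.098 [183. 525.]
0.099 -0.0625 0.012 [163. 521.]
0.033 0 0.098 [306. 344.]
0.033 0.0625 0.098 [273. 197.]
0.033 -0.0625 0.098 [339. 492.]
0.033 -0.0625 0.012 [308. 490.]
```

View pics/r2.png

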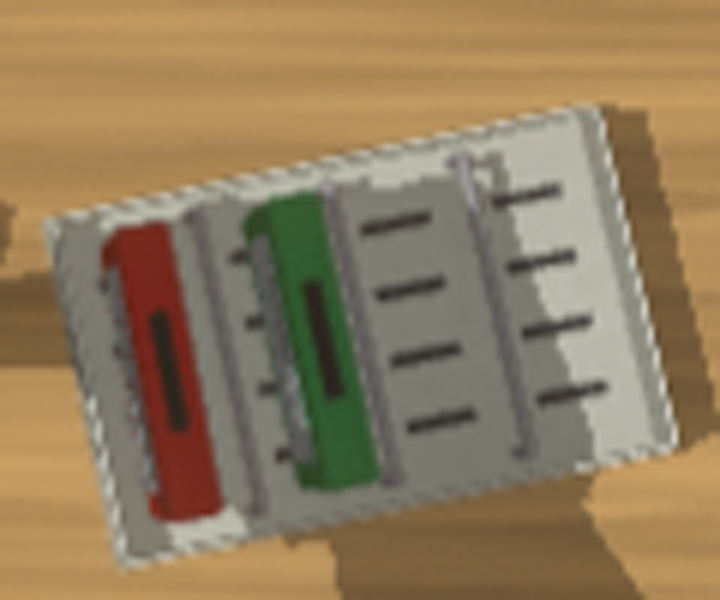

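Red and green are upright at local y of about 91 and 26 mm. Both sit 7 mm right of the aim, at the right spacing. The side push while gripping probably tilted them slightly, and they righted about the lower edge. They are well inside their bays, and red did not move when green was released. I'll continue with blue, then yellow.

Run:
```python
from h import *
place("blue"); pick("yellow"); i=grab_frame("top"); crop("top",285,175,120,100,6,"pics/r3.png",i)
```

```text
near t30.2 z0.2675 op0.0225 ff58.0 [-0.1  0.2 -2.9]
True
set t30.8 z0.2595 op0.0228 ff58.8 [-0.5  0.5  5.3]
open t31.4 z0.2573 op0.0853 ff0.1 [-0.4  0.4  0.3]
down t35.3 z0.2579 op0.0855 ff0.0 [ 0.6  0.5 -0.5]
closed t35.9 z0.2575 op0.0225 ff61.4 [0.7 1.  1.7]
up t37.3 z0.3988 op0.0219 ff60.9 [-0.  -0.4 -3.7]
```

View pics/r3.png

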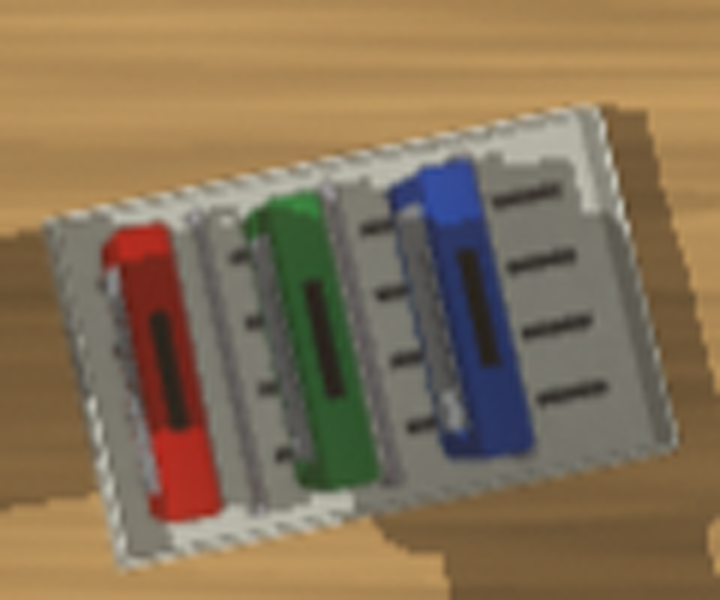

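Blue stands in bay 3 with its slot at (477,307); red and green have not moved. Placing yellow at -100 mm.

Run:
```python
from h import *
D["yellow"]=D["yellow"][:4]+(-.100,)
place("yellow"); bot.reach([.25,-.5,.42],[np.pi,0,RY]); i=grab_frame("top"); crop("top",285,175,120,100,6,"pics/r4.png",i)
i=grab_frame("scene"); crop("scene",180,80,200,150,4,"pics/s4.png",i); st("end")
```

```text
near t40.3 z0.2675 op0.0224 ff60.9 [ 0.4  0.1 -1.5]
True
set t40.9 z0.2595 op0.0222 ff61.7 [-0.4 -0.   4.8]
open t41.5 z0.2575 op0.0853 ff0.2 [0.2 0.2 0. ]
end t44.4 z0.4199 op0.0855 ff0.0 [-0.1  0.1  0. ]
```

View pics/r4.png

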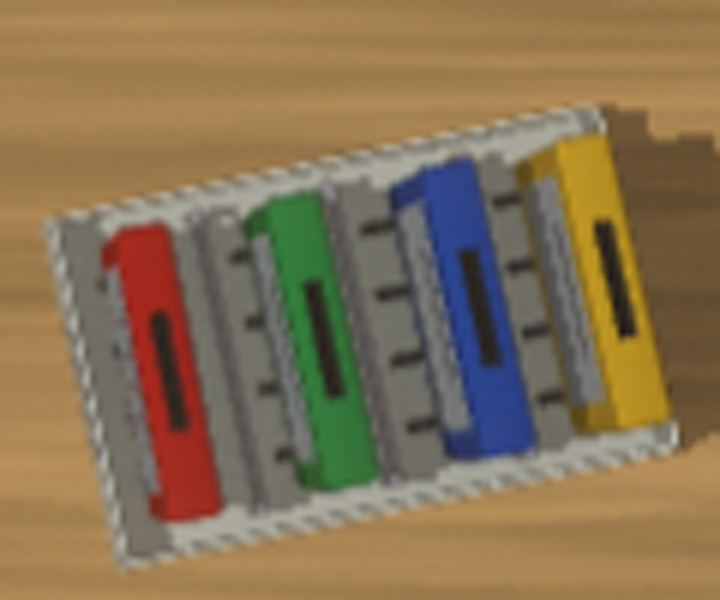

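View pics/s4.png

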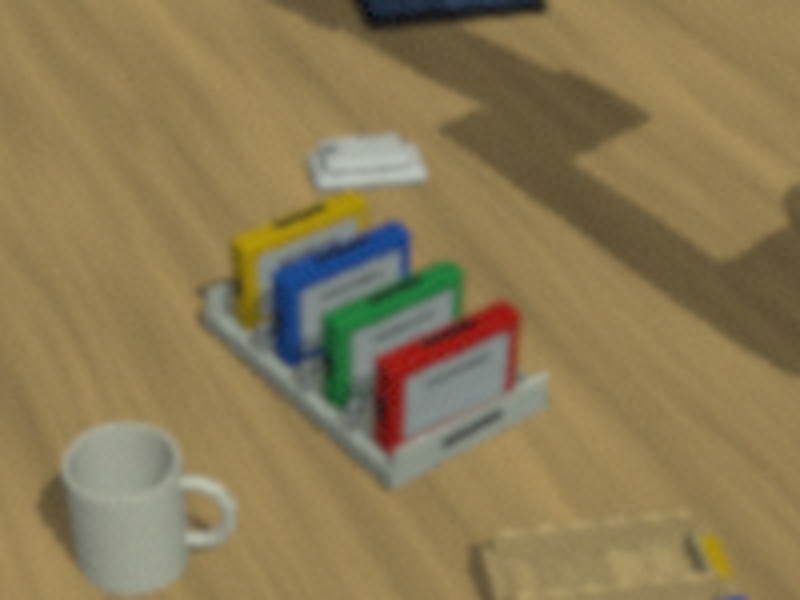

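All four stand upright, one to a bay, in the order red, green, blue, yellow. The slots are at (168,370), (322,340), (477,307) and (614,278), and the mug and mouse are undisturbed. Handing in.

```bash
python3 -c "
from rig import *
print(order.close_job())"
```

```text
the job is handed in; nothing more can be done
None
```

The four drives are in the rack in their original left-to-right order (red, green, blue, yellow), each upright in its own bay and released, and the job was handed in at about 44 s on the robot's clock.

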